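# Set up the bending jig: rocking quarter-round former and stop collar

### The arm

A 6-joint arm with a two-finger parallel gripper is mounted at the origin on a cart in front of the work surface, level with it; the furniture and walls round the work are solid. World frame = base frame: x ahead of the robot, y to its left, z up, the work surface at z = 0. Lengths are in m, angles in degrees, forces in N, time in s.
With the tool pointing down it reaches from about 0.25 to 0.725 m from the base axis. Payload 9.7 kg.
Tool frame: the origin (TCP) lies midway between the tips of the shut fingers; the grasp point (between the pads) lies 19 mm behind it; z points along the fingers, y is the line along which they close (so a half turn about z gives the same grasp; the last joint's range is limited). The gripper opens to 85 mm and grips with 20 to 120 N. Pads are 22 mm wide; open, the fingers measure 114 mm over their backs; the gripper's body (76 mm by 85 mm) begins 54 mm behind the grasp point. The pads swing forward as they close: fully open they stand 13 mm farther back than shut.
Start: joints at [73.224, 4.979, 10.078, 95.1, 0, 90], TCP at [0.159, 0.527, 0.231] pointing down, gripper open.
Joint ranges: [-179.16, 179.16], [-48.56, 103.87], [-65.8, 70.77], [-126.05, 130.52], [-82.76, 87.17], [-180, 180]. Speed limits (degrees/s): [127.2, 127.2, 147.25, 180, 180, 180].

### API

Orientations are given as [roll, pitch, yaw] about the fixed x, y, z axes, in that order (R = Rz(yaw) Ry(pitch) Rx(roll)).
In Python, from workcell import bot gives the robot as it stands.
- The arm moves only by the shell command python3 -m crank 'ROWS' [FORCE]. ROWS is JSON, a list of rows, each an object with "gripper": the finger opening in mm, from 0 to 85.4; "travel": the shift along the tool's x, y, z in mm, a list of three; "twist": the turn, a rotation vector about the tool's x, y, z in rad, a list of three. In form: [{"gripper": gripper, "travel": [tx, ty, tz], "twist": [rx, ry, rz]}, ...]. A call has 1 to 12 rows; each row shifts and turns the commanded pose from where the row before left it, along the tool's axes as they then stand; what a row does not reach is not made up. A row lasts 1/8 s, in which the tool goes at most 62.5 mm and 10.7 degrees, less where a joint would pass 70% of its speed; a pose out of reach is approached as far as the arm can. A call is refused whole if a number of a shift passes 62.5 or a number of a turn 0.188, either way. A call with a gripper value outside its range is refused whole. The fingers move at their own pace and stop on an object; FORCE is the grip in N (left out, the last holds). Time passes only in rows, so rows that do not move let the fingers close. It gives the time, the measured TCP pose, the force, the opening and the grip force at its end, in the units of the state.
- bot.get_obs(): the state, without advancing time (a new reading comes with each control period).
- bot.camera(name): name is "scene" or "top" or "wrist"; returns the picture (420x560x3 uint8, red, green, blue); there is no depth.
- bot.calibration(name): a dict with "vfov" (degrees; the focal length in pixels is half the picture's height over the tangent of half this angle, whatever the lens; pixels are square), "cx", "cy" (the principal point, pixels), "camera_from_world" (4x4, takes a point from world to camera coordinates). Camera axes: x right, y down, z forward; pixel columns grow to the right and rows downward; lengths in m; the calibration is good to about 2 mm. A picture is of the moment at which its call begins: read the wrist's pose just before it. calibration takes no time and is no camera call; for the wrist camera it gives the pose at the moment of the call.
- bot.job_done(): hands the job in; it is judged then, once.
The state is a dict: "time": time; "q": joint angles; "qd": joint speeds; "joint_efforts": joint torques, N m; "ee_pos": TCP position; "tcp_rot": TCP orientation; "wrist_force": force on the tool from outside, world axes, zero at the start; "torque": the same for the moment, N m; "opening": finger opening in m; "grasp_force": force on a finger pad.
Only numpy, scipy, OpenCV 4.12 (cv2) and the standard library are available. Lean on these libraries where they do the work, as an engineer would, in place of code of your own. Each camera call takes 0.05 s, during which the arm holds its last target. There are 200 camera calls.

### The job

The wooden quarter-round former lies on its curved face on the grey plate, corner up, and rocks at the least touch. Stop it from rocking, turn it over and settle it on the jig's base plate with one flat side down and the other flat side against the low fence, in the middle of the fence's length, then slide the stop collar along the bar until its scribed line is level with the pointer's tip and let go. Leave the bottle, the loose file handle and the black packer where they are.

Things in the scene. Friction and masses are not known exactly. Their poses are not given: they have to be found in the camera images.
- former_mid (a point): loose light-wood former, about 0.1 kg: 60 mm long along its x (the way to grasp it); section a quarter disc, radius 50 mm: two flat sides (outward normals -z and +y) meeting in a square corner, and a round face on which it starts balanced, corner up, and rocks at the least touch. The point: mid-length, 25 mm from the corner line (towards the corner is y = -z), 17.7 mm inside each flat side
- plate: fixed grey plate on the bench, 160 x 235 x 9 mm (x, y, z); origin at the centre of its underside. The former, bottle and file handle start on it. The former falls onto a flat side once turned some 80 degrees from corner up about the edge between that side and the round face; turned less it rocks back
- jig: bending jig, fixed: base plate 300 x 110 x 10 mm (x, y, z); origin at the centre of its underside; x along the bar, roughly away from the robot, y to the fence side. A bar 12 mm thick runs along x at y = 0, 38 mm above the bench, on two posts (12 mm thick, 26 mm wide, 52 mm high from the bench) at x = -14 and 144 mm. The base at x below -25 mm is the free seat for the former
- seat (a point): middle of the foot of the fence's face, on the top of the base (10 mm above the bench); axes as the jig's. The fence is a dark steel strip 80 mm long along x, 16 mm high, 12 mm thick, on the +y side of this point, its face looking to -y. The former belongs on the -y side, centred on this point in x
- collar (a joint): how far the stop collar has been slid along the bar to +x of the jig, 0 to 0.106 m; 0 is the end next to the former's seat. It stays where it is left (friction about 2 N)
- collar_mid (a point): centre of the stop collar, a steel block on the bar, 24 mm along x, 32 mm along y (grasp across), 20 to 62 mm above the bench, with a dark screw 14 mm wide and 10 mm high on top and a dark scribed line down the middle of its -y side; the point is 41 mm above the bench, in line with the scribed line. Axes as the jig's
- mark (a point): tip of the pointer, a dark steel tab 10 mm wide and 9 mm high fixed on the jig's base on the -y side of the bar, its tip 5 mm from the collar's side; the point is at its top, 19 mm above the bench. Axes as the jig's. The collar's line must stand level with it along x
- bottle: standing white plastic bottle with a light blue cap, 60 mm thick, 140 mm high, on the plate on one side of the former; origin at the centre of its underside. To be left alone
- file_handle: loose wooden file handle lying on the plate on the other side of the former, 25 x 64 x 25 mm (x, y, z); origin at the centre of its underside. To be left alone
- packer: black plastic packing block lying on the bench on the fence side of the jig, 45 x 62 x 28 mm (x, y, z); origin at the centre of its underside. To be left alone

How it is judged:
By the outcome, as a careful person would: the job done as asked, in the order asked, and still so for the second after the job is handed in, with the robot touching nothing.
It also fails if it takes over 64 s, if anything falls off the work surface, if the arm or the gripper's body presses on something with over 40 N, if the wrist force passes 120 N, or if a joint passes its speed limit or range.

## Working session

There is one attempt and no reset: what is moved stays moved. The work goes in short steps, Python scripts to look and compute and a shell command to move; the robot and the scene stay as the last step left them, time stands still between calls to the robot, and variables do not carry over. Pictures are saved under pics/ and viewed, at most 10 in all, crops included, and the job is handed in when it is done.

```bash
mkdir -p pics; cat > h.py <<'E'
import numpy as np,cv2
from workcell import bot
def cal(n):
    c=bot.calibration(n);return 210/np.tan(np.radians(c['vfov']/2)),c['cx'],c['cy'],np.array(c['camera_from_world'])
def pix2(n,u,v,z,c=None):
    f,cx,cy,T=c or cal(n);W=np.linalg.inv(T)
    d=W[:3,:3]@np.array([(u-cx)/f,(v-cy)/f,1]);o=W[:3,3]
    return o+d*(z-o[2])/d[2]
def proj(n,p,c=None):
    f,cx,cy,T=c or cal(n);q=T[:3,:3]@np.array(p)+T[:3,3];return cx+f*q[0]/q[2],cy+f*q[1]/q[2]
def save(n,name,crop=None,s=1):
    im=bot.camera(n)[:,:,::-1]
    if crop:im=im[crop[1]:crop[3],crop[0]:crop[2]]
    cv2.imwrite('pics/'+name,cv2.resize(im,None,fx=s,fy=s,interpolation=cv2.INTER_CUBIC))
E
python3 - <<'E'
from h import *
save('scene','s1.png',None,1.4);save('top','t1.png',None,1.4)
print(bot.get_obs())
for n in('scene','top'):
    f,cx,cy,T=cal(n);print(n,f,cx,cy,np.linalg.inv(T).round(3))
E
```

```text
{'time': 0.1, 'q': array([7.32234216e+01, 5.00908396e+00, 1.00397307e+01, 9.50979440e+01,
       1.11062982e-03, 9.00002517e+01]), 'qd': array([-0.00374205, -0.0271533 ,  0.08722694,  0.02682696,  0.06421039,
       -0.05892647]), 'joint_efforts': array([ 1.16968845e-04, -5.21559477e+01,  4.65653443e+01,  1.59140682e-02,
        6.12430171e-06, -4.20605460e-06]), 'ee_pos': array([0.15869275, 0.52641248, 0.23064966]), 'tcp_rot': array([-1.79932703e+02, -1.11033347e-03,  1.63223169e+02]), 'wrist_force': array([-0.2386817 , -0.26434772,  0.22298815]), 'torque': array([-0.00351776, -0.03799286, -0.04216509]), 'grasp_force': 0.0, 'opening': 0.08535094604273986}
scene 543.9800944006405 290.2082211001018 214.0226120141882 [[ 0.881 -0.302  0.365 -0.031]
 [-0.474 -0.553  0.686 -0.929]
 [-0.005 -0.777 -0.629  0.956]
 [ 0.     0.     0.     1.   ]]
top 408.79502286003276 282.2241887346665 210.99209513962978 [[ 0.004 -0.995  0.095  0.396]
 [-1.    -0.002  0.023  0.03 ]
 [-0.022 -0.095 -0.995  0.99 ]
 [ 0.     0.     0.     1.   ]]
```

View pics/s1.png

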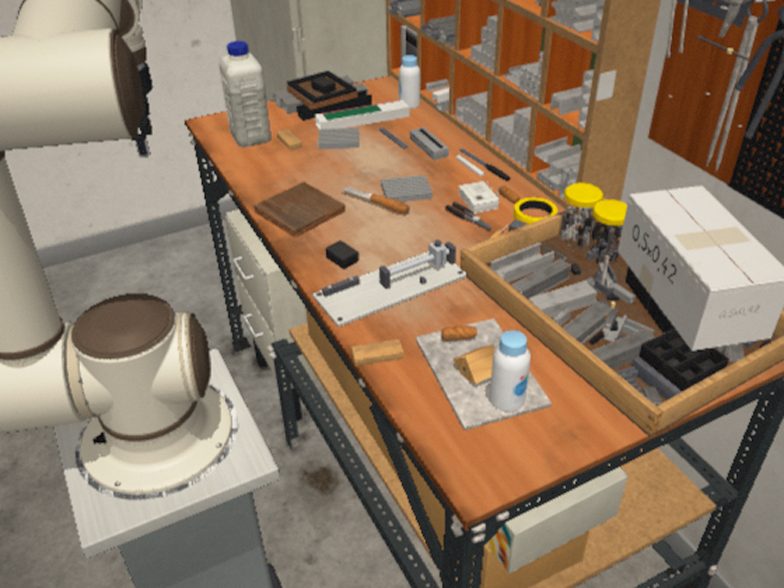

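View pics/t1.png

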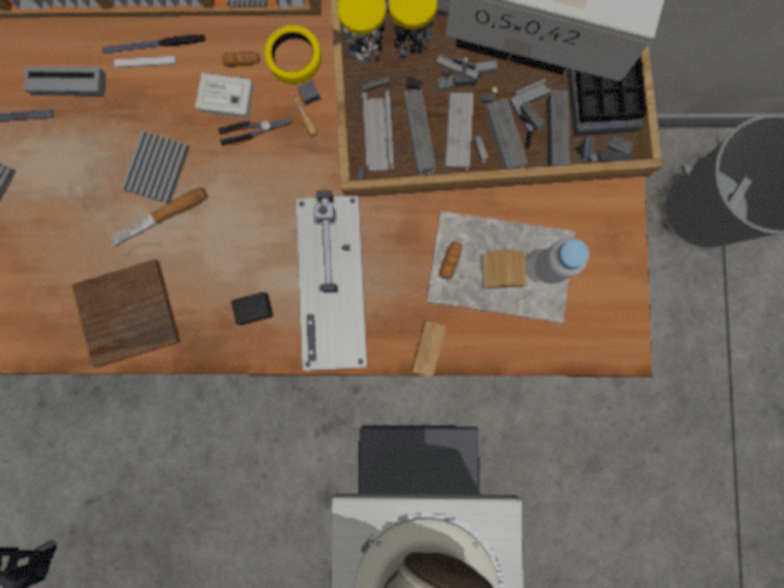

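The scene picture shows the former on the plate at about (475,362), with its ridge running away from the robot. The bottle is to its right and the handle to its left. In the top picture the collar is at the far end of the bar (324,208), the pointer at (346,247) and the fence at (311,338). Next I'll enlarge this area.

```bash
python3 - <<'E'
from h import *
save('top','t2.png',(200,125,430,280),3.47)
for k,u,v,z in [('ridgeN',504,286,.059),('former',504,268,.04),('handle',451,259,.03),('bottlecap',572,251,.14),('jig00',297,199,.01),('jig',359,197,.01),('jig',303,369,.01),('jig',366,366,.01),('packer',252,308,.028)]:
    print(k,pix2('top',u/1.4,v/1.4,z).round(4))
E
```

```text
ridgeN [ 0.5004 -0.1262  0.059 ]
former [ 0.5327 -0.1298  0.04  ]
handle [ 0.5495 -0.0424  0.03  ]
bottlecap [ 0.544  -0.2145  0.14  ]
jig00 [0.6591 0.2255 0.01  ]
jig [0.6624 0.1164 0.01  ]
jig [0.3629 0.2091 0.01  ]
jig [0.3685 0.1015 0.01  ]
packer [0.4657 0.2946 0.028 ]
```

View pics/t2.png

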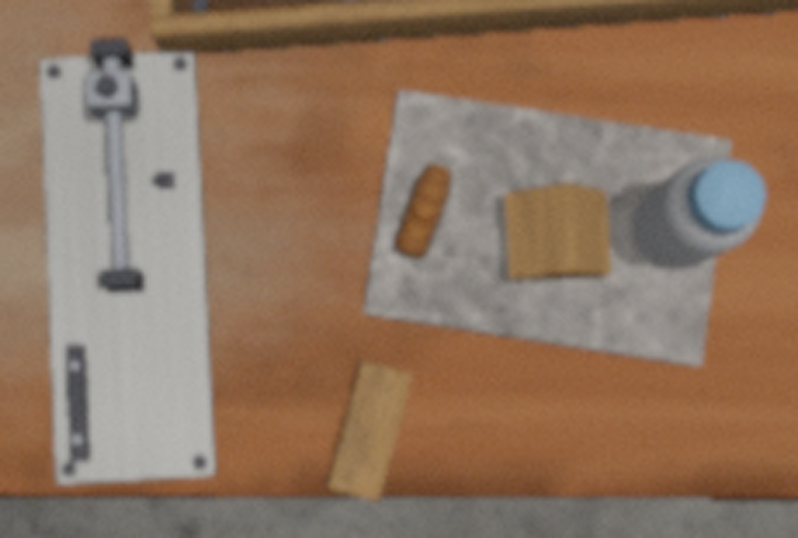

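The crop shows the former with corners (505,193), (605,190), (608,275) and (509,279). The fence's right edge runs from (85,346) to (90,458), the pointer's tip is at (152,180), and the collar's screw is at (107,86).

```bash
python3 - <<'E'
from h import *
c=cal('top')
P=lambda x,y,z:pix2('top',200+x/3.47,125+y/3.47,z,c)
F=[P(505,193,.024),P(605,190,.024),P(608,275,.024),P(509,279,.024)]
for p in F:print('F',p.round(4))
m=sum(F)/4;d=(F[0]+F[1]-F[2]-F[3])/2;print('former',m.round(4),np.linalg.norm(d),np.degrees(np.arctan2(d[1],d[0])))
J=[P(40,58,.01),P(192,53,.01),P(215,473,.01),P(57,484,.01)]
m=sum(J)/4;d=(J[0]+J[1]-J[2]-J[3])/2;print('jig',m.round(4),np.linalg.norm(d),np.degrees(np.arctan2(d[1],d[0])))
print('fence',P(85,346,.026).round(4),P(90,458,.026).round(4))
print('tip',P(152,180,.019).round(4),'screw',P(107,86,.072).round(4))
h=[P(440,166,.02),P(412,256,.02)];print('handle',h)
print('bottle',P(730,195,.14))
E
```

```text
F [ 0.561  -0.0986  0.024 ]
F [ 0.5631 -0.167   0.024 ]
F [ 0.5044 -0.168   0.024 ]
F [ 0.5016 -0.1006  0.024 ]
former [ 0.5325 -0.1335  0.024 ] 0.05906554618583767 1.5069486632638731
jig [0.5133 0.1639 0.01  ] 0.29767898413417854 3.537956913842985
fence [0.4549 0.1888 0.026 ] [0.3789 0.1841 0.026 ]
tip [0.571  0.1452 0.019 ] screw [0.6244 0.1696 0.072 ]
handle [array([ 0.5805955 , -0.05446772,  0.02      ]), array([ 0.51784916, -0.03484982,  0.02      ])]
bottle [ 0.53998779 -0.21816693  0.14      ]
```

```bash
cat >> h.py <<'E'
from scipy.spatial.transform import Rotation as Ro
def tool(yx,t):  # closing line at yaw yx (deg), tool tilted t deg from down, pointing to -(left normal)
    y=np.array([np.cos(np.radians(yx)),np.sin(np.radians(yx)),0]);l=np.array([-y[1],y[0],0])
    z=-np.sin(np.radians(t))*l-np.cos(np.radians(t))*np.array([0,0,1]);return np.c_[np.cross(y,z),y,z]
def plan(T,R,n=None,start=None):
    o=bot.get_obs();R0=Ro.from_euler('xyz',o['tcp_rot'],degrees=True);p0=o['ee_pos']
    if start is not None:p0,R0=start[0],Ro.from_matrix(start[1])
    w=(R0.inv()*Ro.from_matrix(R)).as_rotvec();d=np.array(T)-p0
    n=n or int(np.ceil(max(np.linalg.norm(w)/.18,np.linalg.norm(d)/.058,1)))
    M=sum((R0*Ro.from_rotvec(w*i/n)).as_matrix() for i in range(n))
    print('n',n,'travel',(np.linalg.solve(M,d)*1000).round(1),'twist',(w/n).round(4))
def st():
    o=bot.get_obs();print({k:np.round(o[k],4) for k in('time','q','ee_pos','tcp_rot','wrist_force','opening','grasp_force')})
E
python3 - <<'E'
from h import *
R=tool(1.5,50);G=np.array([.5325,-.1335,.039]);a=R[:,2]
p1=np.array([.45,.15,.26]);R1=tool(1.5,20)
plan(p1,R1);plan(G-a*.1,R,start=(p1,R1))
E
```

```text
n 9 travel [-56.4  -3.8   5.7] twist [ 0.0242 -0.0335  0.1376]
n 5 travel [-19.   15.   49.3] twist [-0.     -0.1047 -0.    ]
```

```bash
python3 -m crank '[{"gripper":85,"travel":[-56,-4,6],"twist":[0.024,-0.0335,0.1376]},{"gripper":85,"travel":[-56,-4,6],"twist":[0.024,-0.0335,0.1376]},{"gripper":85,"travel":[-56,-4,6],"twist":[0.024,-0.0335,0.1376]},{"gripper":85,"travel":[-56,-4,6],"twist":[0.024,-0.0335,0.1376]},{"gripper":85,"travel":[-56,-4,6],"twist":[0.024,-0.0335,0.1376]},{"gripper":85,"travel":[-56,-4,6],"twist":[0.024,-0.0335,0.1376]},{"gripper":85,"travel":[-56,-4,6],"twist":[0.024,-0.0335,0.1376]},{"gripper":85,"travel":[-56,-4,6],"twist":[0.024,-0.0335,0.1376]},{"gripper":85,"travel":[-56,-4,6],"twist":[0.024,-0.0335,0.1376]},{"gripper":85,"travel":[0,0,0],"twist":[0,0,0]}]' 40
python3 - <<'E'
from h import *
st()
R=tool(1.5,50);G=np.array([.5325,-.1335,.039]);a=R[:,2]
plan(G-a*.1,R)
E
```

```text
time: 1.4
ee_pos: [0.4474, 0.1487, 0.2574]
tcp_rot: [179.8, 19.9, 91.2]
wrist_force: [-0.6, 0.3, -0.6]
opening: 0.0851
grasp_force: 0.0
{'time': np.float64(1.4), 'q': array([ 28.9307,   2.6065,   8.3744, 105.2033, -17.6258, 119.1977]), 'ee_pos': array([0.4474, 0.1487, 0.2574]), 'tcp_rot': array([179.8411,  19.9209,  91.1711]), 'wrist_force': array([-0.6359,  0.3405, -0.5672]), 'opening': np.float64(0.0851), 'grasp_force': np.float64(0.0)}
n 5 travel [-19.1  15.6  48.7] twist [-1.00e-04 -1.05e-01 -1.10e-03]
```

```bash
python3 -m crank '[{"gripper":85,"travel":[-19,15.6,48.7],"twist":[0,-0.105,-0.001]},{"gripper":85,"travel":[-19,15.6,48.7],"twist":[0,-0.105,-0.001]},{"gripper":85,"travel":[-19,15.6,48.7],"twist":[0,-0.105,-0.001]},{"gripper":85,"travel":[-19,15.6,48.7],"twist":[0,-0.105,-0.001]},{"gripper":85,"travel":[-19,15.6,48.7],"twist":[0,-0.105,-0.001]},{"gripper":85,"travel":[0,0,0],"twist":[0,0,0]},{"gripper":85,"travel":[0,0,0],"twist":[0,0,0]}]'
python3 - <<'E'
from h import *
st();c=cal('wrist');save('wrist','w1.png',None,1.4)
print(proj('wrist',[.5325,-.1335,.059],c))
np.save('cw1.npy',np.array(c,dtype=object),allow_pickle=True)
R=tool(1.5,50);G=np.array([.5325,-.1335,.039]);a=R[:,2]
plan(G+a*.023,R)
E
```

```text
time: 2.28
ee_pos: [0.531, -0.0529, 0.102]
tcp_rot: [-179.8, 49.9, 91.9]
wrist_force: [-0.3, -0.5, -0.3]
opening: 0.0854
grasp_force: 0.0
{'time': np.float64(2.275), 'q': array([ 17.4728,  13.0956,  -7.2327,  87.5678, -47.4225, 113.5461]), 'ee_pos': array([ 0.531 , -0.0529,  0.102 ]), 'tcp_rot': array([-179.8423,   49.9202,   91.912 ]), 'wrist_force': array([-0.26  , -0.4595, -0.3441]), 'opening': np.float64(0.0854), 'grasp_force': np.float64(0.0)}
(np.float64(278.69552896847654), np.float64(238.77088519061823))
n 3 travel [-1.1 -0.4 42. ] twist [ 0.0013 -0.0005  0.0013]
```

View pics/w1.png

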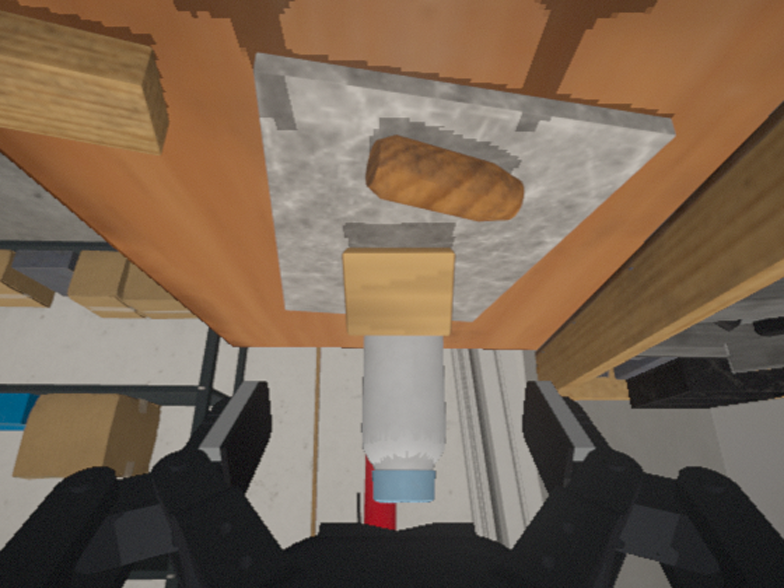

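The wrist picture shows the former's ridge at row 335, columns 345–453, centred between the pads at 270 and 523. It stands about 4 mm farther in +x than I had it, and it is square to the gripper.

```bash
python3 - <<'E'
from h import *
print(np.linalg.inv(cal('wrist')[3]).round(3))
R=tool(1.5,50);G=np.array([.536,-.1335,.039]);a=R[:,2]
plan(G+a*.023,R,4)
E
```

```text
[[ 0.999  0.012  0.029  0.529]
 [ 0.032 -0.371 -0.928  0.108]
 [-0.001  0.929 -0.371  0.133]
 [ 0.     0.     0.     1.   ]]
n 4 travel [-0.9  0.6 31.5] twist [ 0.001  -0.0004  0.001 ]
```

```bash
python3 -m crank '[{"gripper":85,"travel":[-1,0.6,31.5],"twist":[0.001,0,0.001]},{"gripper":85,"travel":[-1,0.6,31.5],"twist":[0.001,0,0.001]},{"gripper":85,"travel":[-1,0.6,31.5],"twist":[0.001,0,0.001]},{"gripper":85,"travel":[-0.6,0.6,31.5],"twist":[0,0,0]},{"gripper":85,"travel":[0,0,0],"twist":[0,0,0]},{"gripper":70,"travel":[0,0,0],"twist":[0,0,0]},{"gripper":62,"travel":[0,0,0],"twist":[0,0,0]},{"gripper":50,"travel":[0,0,0],"twist":[0,0,0]},{"gripper":50,"travel":[0,0,0],"twist":[0,0,0]},{"gripper":50,"travel":[0,0,0],"twist":[0,0,0]},{"gripper":50,"travel":[0,0,0],"twist":[0,0,0]}]' 50
```

```text
time: 3.7
ee_pos: [0.537, -0.1516, 0.0249]
tcp_rot: [179.9, 50.0, 91.5]
wrist_force: [-1.1, 4.7, 5.8]
opening: 0.0595
grasp_force: 53.1
```

```bash
python3 -m crank '[{"gripper":50,"travel":[-15,0,-13],"twist":[0,0,0]},{"gripper":50,"travel":[-38,0,-32],"twist":[0,0,0]},{"gripper":50,"travel":[-38,0,-32],"twist":[0,0,0]},{"gripper":50,"travel":[-38,0,-32],"twist":[0,0,0]},{"gripper":50,"travel":[0,0,0],"twist":[0,0,0]}]'
cat >> h.py <<'E'
JX=np.array([np.cos(np.radians(3.54)),np.sin(np.radians(3.54)),0]);JY=np.array([-JX[1],JX[0],0]);SEAT=np.array([.4169,.1865,.010]);EZ=np.array([0,0,1])
def jp(x,y,z):return SEAT*[1,1,0]+x*JX+y*JY+z*EZ
E
python3 - <<'E'
from h import *
st();o=bot.get_obs();R0=Ro.from_euler('xyz',o['tcp_rot'],degrees=True)
R1=(R0*Ro.from_euler('z',-95,degrees=True)).as_matrix();p1=np.array([.47,.06,.24])
plan(p1,R1)
R=tool(183.54,-60);G=jp(0,-.0304,.038);T=G+.023*R[:,2]
p2=T+[0,0,.08];plan(p2,R,start=(p1,R1));print(p2)
E
```

```text
time: 4.32
ee_pos: [0.5378, -0.1513, 0.1969]
tcp_rot: [179.5, 50.0, 91.1]
wrist_force: [0.3, 0.2, -2.1]
opening: 0.0592
grasp_force: 54.0
{'time': np.float64(4.325), 'q': array([  7.1676,   4.6072,  -5.4466,  86.2685, -49.6569,  98.7087]), 'ee_pos': array([ 0.5378, -0.1513,  0.1969]), 'tcp_rot': array([179.4793,  49.9503,  91.1439]), 'wrist_force': array([ 0.301 ,  0.2273, -2.0637]), 'opening': np.float64(0.0592), 'grasp_force': np.float64(53.976)}
n 10 travel [ 13.3   2.8 -19.1] twist [ 0.     -0.     -0.1658]
n 9 travel [-8.6 17.7  1.7] twist [ 0.0168  0.0137 -0.1671]
[0.42000694 0.13627743 0.1065    ]
```

```bash
python3 -m crank '[{"gripper":50,"travel":[13.3,2.8,-19],"twist":[0,0,-0.166]},{"gripper":50,"travel":[13.3,2.8,-19],"twist":[0,0,-0.166]},{"gripper":50,"travel":[13.3,2.8,-19],"twist":[0,0,-0.166]},{"gripper":50,"travel":[13.3,2.8,-19],"twist":[0,0,-0.166]},{"gripper":50,"travel":[13.3,2.8,-19],"twist":[0,0,-0.166]},{"gripper":50,"travel":[13.3,2.8,-19],"twist":[0,0,-0.166]},{"gripper":50,"travel":[13.3,2.8,-19],"twist":[0,0,-0.166]},{"gripper":50,"travel":[13.3,2.8,-19],"twist":[0,0,-0.166]},{"gripper":50,"travel":[13.3,2.8,-19],"twist":[0,0,-0.166]},{"gripper":50,"travel":[13.3,2.8,-19],"twist":[0,0,-0.166]}]'
python3 -m crank '[{"gripper":50,"travel":[-8.6,17.7,1.7],"twist":[0.017,0.014,-0.167]},{"gripper":50,"travel":[-8.6,17.7,1.7],"twist":[0.017,0.014,-0.167]},{"gripper":50,"travel":[-8.6,17.7,1.7],"twist":[0.017,0.014,-0.167]},{"gripper":50,"travel":[-8.6,17.7,1.7],"twist":[0.017,0.014,-0.167]},{"gripper":50,"travel":[-8.6,17.7,1.7],"twist":[0.017,0.014,-0.167]},{"gripper":50,"travel":[-8.6,17.7,1.7],"twist":[0.017,0.014,-0.167]},{"gripper":50,"travel":[-8.6,17.7,1.7],"twist":[0.017,0.014,-0.167]},{"gripper":50,"travel":[-8.6,17.7,1.7],"twist":[0.017,0.014,-0.167]},{"gripper":50,"travel":[-8.6,17.7,1.7],"twist":[0.017,0.014,-0.167]},{"gripper":50,"travel":[0,0,0],"twist":[0,0,0]},{"gripper":50,"travel":[0,0,0],"twist":[0,0,0]}]'
python3 - <<'E'
from h import *
st();c=cal('wrist');save('wrist','w2.png',None,1.4)
R=tool(183.54,-60);G=jp(0,-.0304,.038);T=G+.023*R[:,2]
plan(T,R)
plan(T+[0,0,.04],R)
for x in(-.04,.04):print('fence top end',np.array(proj('wrist',jp(x,0,.026),c))*1.4)
E
```

```text
time: 5.58
ee_pos: [0.4679, 0.0596, 0.2345]
tcp_rot: [-130.1, -4.3, -175.0]
wrist_force: [0.1, 0.1, -1.0]
opening: 0.0591
grasp_force: 54.0
time: 6.95
ee_pos: [0.4179, 0.1348, 0.1022]
tcp_rot: [179.4, -60.2, -86.0]
wrist_force: [0.1, -0.3, -0.8]
opening: 0.0596
grasp_force: 54.1
{'time': np.float64(6.95), 'q': array([ 43.3876,  25.7677,  -0.6411, 111.9197, -41.5829, -30.9154]), 'ee_pos': array([0.4179, 0.1348, 0.1022]), 'tcp_rot': array([179.4014, -60.1759, -86.0144]), 'wrist_force': array([ 0.129 , -0.3215, -0.802 ]), 'opening': np.float64(0.0596), 'grasp_force': np.float64(54.1247)}
n 2 travel [-33.3  -1.1  18.3] twist [ 0.0019 -0.0014  0.0019]
n 1 travel [-31.9  -2.1  16.6] twist [ 0.0038 -0.0027  0.0037]
fence top end [492.89943487 588.91901142]
fence top end [300.09714832 588.99264794]
```

View pics/w2.png

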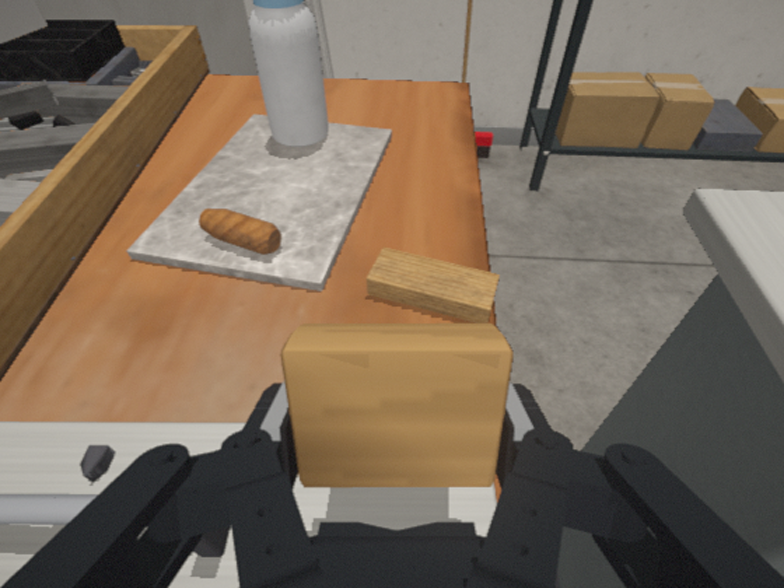

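The picture shows the former held with a flat side facing the camera. Its corner line is at row 487 and its upper edge at about rows 350–325. I'll check its angle in the hand.

```bash
python3 - <<'E'
from h import *
o=bot.get_obs();R=Ro.from_euler('xyz',o['tcp_rot'],degrees=True).as_matrix();c=cal('wrist')
def pts(ang,dx,g):
    cc=np.sin(np.radians(ang))*JY+np.cos(np.radians(ang))*EZ;p=np.cos(np.radians(ang))*JY-np.sin(np.radians(ang))*EZ
    G=o['ee_pos']-.023*R[:,2];C=G+g*cc;U=C-.0354*cc-.0354*p
    return [np.array(proj('wrist',q+s*.03*JX,c))*1.4 for q in(C,U) for s in(1,-1)]
for ang in(95,100,105,110,115,120):print(ang,np.round(pts(ang,0,.0197)).tolist())
E
```

```text
95 [[301.0, 488.0], [509.0, 488.0], [296.0, 317.0], [517.0, 317.0]]
100 [[302.0, 489.0], [508.0, 489.0], [294.0, 324.0], [520.0, 324.0]]
105 [[303.0, 489.0], [507.0, 490.0], [291.0, 332.0], [523.0, 333.0]]
110 [[304.0, 490.0], [505.0, 490.0], [289.0, 342.0], [526.0, 342.0]]
115 [[305.0, 489.0], [504.0, 489.0], [287.0, 353.0], [528.0, 353.0]]
120 [[307.0, 488.0], [503.0, 488.0], [285.0, 365.0], [531.0, 365.0]]
```

```bash
python3 -m crank '[{"gripper":50,"travel":[-22,-0.7,12],"twist":[0.002,-0.001,0.002]},{"gripper":50,"travel":[-22,-0.7,12],"twist":[0.002,-0.001,0.002]},{"gripper":50,"travel":[-12,-0.5,6.6],"twist":[0,0,0]},{"gripper":50,"travel":[-6.5,0,3.7],"twist":[0,0,0]},{"gripper":50,"travel":[-3,0,1.7],"twist":[0,0,0]},{"gripper":50,"travel":[0,0,0],"twist":[0,0,0]},{"gripper":50,"travel":[0,0,0],"twist":[0,0,0]}]'
```

```text
time: 7.88
ee_pos: [0.4193, 0.1364, 0.028]
tcp_rot: [179.8, -60.0, -86.2]
wrist_force: [0.1, 0.0, -0.0]
opening: 0.0596
grasp_force: 54.1
```

```bash
python3 -m crank '[{"gripper":50,"travel":[-2,0,1],"twist":[0,0,0]},{"gripper":50,"travel":[0,0,0],"twist":[0,0,0]},{"gripper":62,"travel":[0,0,0],"twist":[0,0,0]},{"gripper":68,"travel":[0,0,0],"twist":[0,0,0]},{"gripper":80,"travel":[0,0,0],"twist":[0,0,0]},{"gripper":85,"travel":[0,0,0],"twist":[0,0,0]},{"gripper":85,"travel":[0,0,0],"twist":[0,0,0]},{"gripper":85,"travel":[0,0,-25],"twist":[0,0,0]},{"gripper":85,"travel":[0,0,-35],"twist":[0,0,0]},{"gripper":85,"travel":[0,0,-35],"twist":[0,0,0]},{"gripper":85,"travel":[0,0,0],"twist":[0,0,0]}]'
python3 - <<'E'
from h import *
st();save('wrist','w3.png',None,1.4)
import pickle;pickle.dump(cal('wrist'),open('w3.pkl','wb'))
E
```

```text
time: 9.25
ee_pos: [0.4143, 0.2203, 0.0732]
tcp_rot: [179.9, -60.0, -86.2]
wrist_force: [1.2, 0.2, -0.4]
opening: 0.0851
grasp_force: 0.0
{'time': np.float64(9.25), 'q': array([ 49.5109,  35.504 ,   9.4234, 115.0583, -37.1349, -25.9904]), 'ee_pos': array([0.4143, 0.2203, 0.0732]), 'tcp_rot': array([179.9131, -59.9867, -86.1877]), 'wrist_force': array([ 1.1738,  0.1955, -0.422 ]), 'opening': np.float64(0.0851), 'grasp_force': np.float64(0.0)}
```

View pics/w3.png

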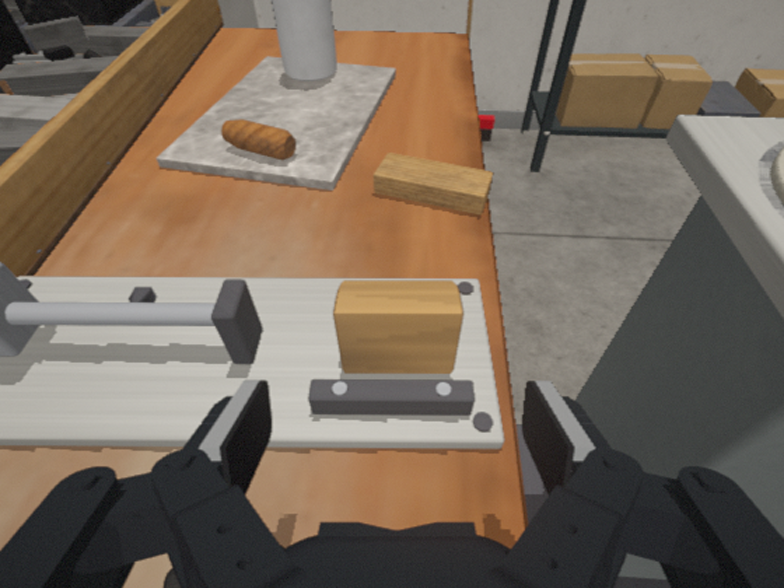

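The former now stands flat side down with its vertical side facing the fence. Its foot runs from (341,373) to (456,371), and the fence's top face edge from (311,380) to (473,380). I'll locate both.

```bash
python3 - <<'E'
from h import *
import pickle;c=pickle.load(open('w3.pkl','rb'))
P=lambda u,v,z:pix2('wrist',u/1.4,v/1.4,z,c)
def J(p):d=p-SEAT;return [round(float(d@JX)*1e3,1),round(float(d@JY)*1e3,1)]
for n,a in dict(fL=(311,380,.026),fR=(473,380,.026),wL=(341,373,.010),wR=(456,371,.010),wtL=(336,315,.06),wtR=(462,315,.06),tip=(133,294,.019),post=(240,360,.010)).items():print(n,J(P(*a)),P(*a).round(4))
for k in [(-10,-.03),(0,0)]:pass
R=tool(183.54,0);T=jp(0,-.022,.017);p1=jp(0,-.022,.14)
plan(p1,R);plan(T,R,start=(p1,R))
E
```

```text
fL [43.5, 3.2] [0.4601 0.1924 0.026 ]
fR [-35.5, 2.9] [0.3813 0.1872 0.026 ]
wL [31.5, -10.7] [0.449  0.1777 0.01  ]
wR [-30.2, -12.2] [0.3875 0.1724 0.01  ]
wtL [29.1, -10.0] [0.4466 0.1783 0.06  ]
wtR [-27.6, -10.2] [0.39   0.1746 0.06  ]
tip [158.2, -59.0] [0.5785 0.1374 0.019 ]
post [87.5, -18.8] [0.5054 0.1732 0.01  ]
n 6 travel [14.6 -0.1 -4.2] twist [ 0.     -0.1747  0.0006]
n 3 travel [-0. -0. 41.] twist [0. 0. 0.]
```

```bash
python3 - <<'E'
from h import *
R=tool(183.6,0);T=jp(.001,-.033,.016);p1=jp(.001,-.033,.14)
plan(p1,R);plan(T,R,start=(p1,R))
E
```

```text
n 6 travel [16.1 -0.3 -3.1] twist [ 1.000e-04 -1.747e-01  4.000e-04]
n 3 travel [-0.  -0.  41.3] twist [0. 0. 0.]
```

```bash
python3 -m crank '[{"gripper":85,"travel":[16,-0.3,-3],"twist":[0,-0.1747,0.0004]},{"gripper":85,"travel":[16,-0.3,-3],"twist":[0,-0.1747,0.0004]},{"gripper":85,"travel":[16,-0.3,-3],"twist":[0,-0.1747,0.0004]},{"gripper":85,"travel":[16,-0.3,-3],"twist":[0,-0.1747,0.0004]},{"gripper":85,"travel":[16,-0.3,-3],"twist":[0,-0.1747,0.0004]},{"gripper":85,"travel":[16,-0.3,-3],"twist":[0,-0.1747,0.0004]},{"gripper":85,"travel":[0,0,0],"twist":[0,0,0]},{"gripper":85,"travel":[0,0,0],"twist":[0,0,0]}]'
python3 - <<'E'
from h import *
R=tool(183.6,0);T=jp(.001,-.033,.016)
plan(T,R,4)
E
```

```text
time: 10.3
ee_pos: [0.4197, 0.1526, 0.1388]
tcp_rot: [179.9, -0.1, -86.6]
wrist_force: [0.3, -0.5, -0.6]
opening: 0.0852
grasp_force: 0.0
n 4 travel [-0.3 -0.1 30.7] twist [ 0.0004 -0.0005 -0.0008]
```

```bash
python3 -m crank '[{"gripper":85,"travel":[-0.3,0,31],"twist":[0,0,-0.001]},{"gripper":85,"travel":[-0.3,0,31],"twist":[0,0,-0.001]},{"gripper":85,"travel":[-0.3,0,31],"twist":[0,0,-0.001]},{"gripper":85,"travel":[-0.3,0,29.5],"twist":[0,0,0]},{"gripper":85,"travel":[0,0,0],"twist":[0,0,0]},{"gripper":64,"travel":[0,0,0],"twist":[0,0,0]},{"gripper":55,"travel":[0,0,0],"twist":[0,0,0]},{"gripper":50,"travel":[0,0,0],"twist":[0,0,0]},{"gripper":50,"travel":[0,0,0],"twist":[0,0,0]},{"gripper":50,"travel":[0,0,0],"twist":[0,0,0]}]' 25
python3 - <<'E'
from h import *
st();o=bot.get_obs();d=o['ee_pos']-SEAT;print(d@JX,d@JY)
E
```

```text
time: 11.55
ee_pos: [0.4205, 0.1551, 0.0182]
tcp_rot: [-180.0, 0.1, -86.3]
wrist_force: [-0.2, 2.3, 6.8]
opening: 0.0599
grasp_force: 28.8
{'time': np.float64(11.55), 'q': array([ 2.02261e+01, -7.67670e+00, -2.60036e+01,  7.16106e+01,
        4.11000e-02, -7.34574e+01]), 'ee_pos': array([0.4205, 0.1551, 0.0182]), 'tcp_rot': array([-1.799519e+02,  5.720000e-02, -8.631650e+01]), 'wrist_force': array([-0.1753,  2.3068,  6.7881]), 'opening': np.float64(0.0599), 'grasp_force': np.float64(28.7879)}
0.001635394470836535 -0.03151989361884776
```

```bash
python3 -m crank '[{"gripper":50,"travel":[0,-1,-1],"twist":[0,0,0]},{"gripper":50,"travel":[-2,0,0],"twist":[0,0,0]},{"gripper":50,"travel":[-2,0,0],"twist":[0,0,0]},{"gripper":50,"travel":[-2,0,0],"twist":[0,0,0]},{"gripper":50,"travel":[-2,0,0],"twist":[0,0,0]},{"gripper":50,"travel":[-1,0,0],"twist":[0,0,0]},{"gripper":50,"travel":[-1,0,0],"twist":[0,0,0]},{"gripper":50,"travel":[0,0,0],"twist":[0,0,0]}]'
python3 -m crank '[{"gripper":50,"travel":[-1,0,0],"twist":[0,0,0]},{"gripper":50,"travel":[-1,0,0],"twist":[0,0,0]},{"gripper":50,"travel":[0,0,0],"twist":[0,0,0]}]'
python3 -m crank '[{"gripper":50,"travel":[-1,0,0],"twist":[0,0,0]},{"gripper":50,"travel":[-1,0,0],"twist":[0,0,0]},{"gripper":50,"travel":[0,0,0],"twist":[0,0,0]}]'
```

```text
time: 12.55
ee_pos: [0.4203, 0.1648, 0.0182]
tcp_rot: [180.0, -0.0, -86.3]
wrist_force: [-0.2, -2.3, 5.0]
opening: 0.0592
grasp_force: 28.6
time: 12.92
ee_pos: [0.4202, 0.1668, 0.0182]
tcp_rot: [180.0, -0.0, -86.3]
wrist_force: [-0.2, -2.8, 4.4]
opening: 0.0594
grasp_force: 28.6
time: 13.3
ee_pos: [0.42, 0.1679, 0.0182]
tcp_rot: [180.0, -0.1, -86.4]
wrist_force: [0.4, -7.4, 6.8]
opening: 0.0598
grasp_force: 28.7
```

```bash
python3 -m crank '[{"gripper":50,"travel":[-1,0,0],"twist":[0,0,0]},{"gripper":50,"travel":[-0.5,0,0],"twist":[0,0,0]},{"gripper":50,"travel":[0,0,0],"twist":[0,0,0]}]'
python3 -m crank '[{"gripper":63,"travel":[0,0,0],"twist":[0,0,0]},{"gripper":75,"travel":[0,0,0],"twist":[0,0,0]},{"gripper":85,"travel":[0,0,0],"twist":[0,0,0]},{"gripper":85,"travel":[0,0,0],"twist":[0,0,0]},{"gripper":85,"travel":[0,0,-40],"twist":[0,0,0]},{"gripper":85,"travel":[0,0,-50],"twist":[0,0,0]},{"gripper":85,"travel":[0,0,-50],"twist":[0,0,0]},{"gripper":85,"travel":[0,0,0],"twist":[0,0,0]},{"gripper":85,"travel":[0,0,0],"twist":[0,0,0]}]'
python3 - <<'E'
from h import *
st();save('wrist','w4.png',None,1.4)
import pickle;pickle.dump(cal('wrist'),open('w4.pkl','wb'))
E
```

```text
time: 13.68
ee_pos: [0.42, 0.168, 0.0183]
tcp_rot: [180.0, -0.3, -86.4]
wrist_force: [-0.2, -16.5, 9.5]
opening: 0.0598
grasp_force: 29.1
time: 14.8
ee_pos: [0.4198, 0.1703, 0.1574]
tcp_rot: [179.9, -0.0, -86.3]
wrist_force: [0.0, -0.2, -0.2]
opening: 0.0853
grasp_force: 0.0
{'time': np.float64(14.8), 'q': array([ 2.20685e+01, -9.07490e+00, -1.17468e+01,  8.74085e+01,
        1.18000e-02, -7.16224e+01]), 'ee_pos': array([0.4198, 0.1703, 0.1574]), 'tcp_rot': array([ 1.79920e+02, -1.41000e-02, -8.63091e+01]), 'wrist_force': array([ 0.0497, -0.2377, -0.2358]), 'opening': np.float64(0.0853), 'grasp_force': np.float64(0.0)}
```

View pics/w4.png

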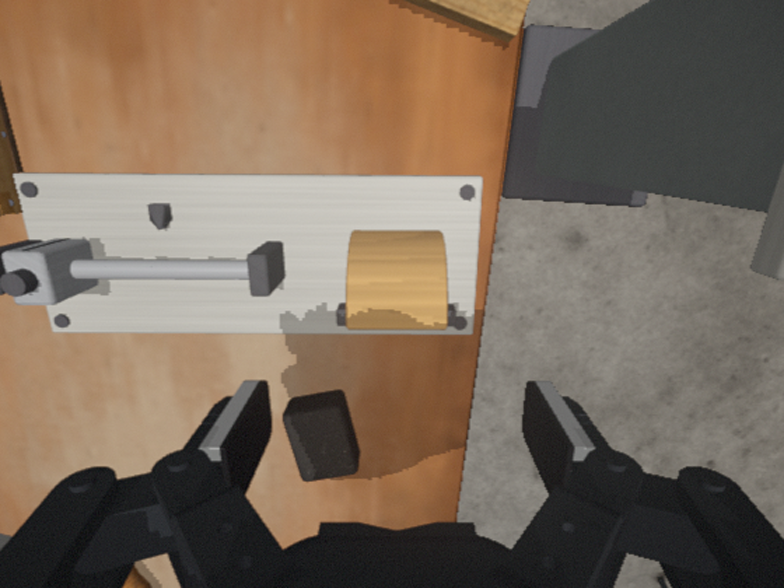

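The former sits against the fence. Fence ends of about 8 px show on both sides of it (338–346 and 448–456), so it is centred. The pointer's tip is at (160,228) and the collar's screw at (16,284). Next comes the collar.

```bash
python3 - <<'E'
from h import *
import pickle;c=pickle.load(open('w4.pkl','rb'))
P=lambda u,v,z:pix2('wrist',u/1.4,v/1.4,z,c)
def J(p):d=p-SEAT;return [round(float(d@JX)*1e3,1),round(float(d@JY)*1e3,1)]
for n,a in dict(tip=(160,228,.019),screw=(16,284,.072)).items():print(n,J(P(*a)),P(*a).round(4))
plan([.605,.169,.16],tool(93.6,0))
E
```

```text
tip [154.2, -50.0] [0.5739 0.1461 0.019 ]
screw [208.2, -28.7] [0.6265 0.1707 0.072 ]
n 9 travel [-13.4 -18.5  -0.4] twist [ 0.0002 -0.0003  0.1747]
```

```bash
python3 -m crank '[{"gripper":85,"travel":[-13.4,-18.5,-0.4],"twist":[0,0,0.1747]},{"gripper":85,"travel":[-13.4,-18.5,-0.4],"twist":[0,0,0.1747]},{"gripper":85,"travel":[-13.4,-18.5,-0.4],"twist":[0,0,0.1747]},{"gripper":85,"travel":[-13.4,-18.5,-0.4],"twist":[0,0,0.1747]},{"gripper":85,"travel":[-13.4,-18.5,-0.4],"twist":[0,0,0.1747]},{"gripper":85,"travel":[-13.4,-18.5,-0.4],"twist":[0,0,0.1747]},{"gripper":85,"travel":[-13.4,-18.5,-0.4],"twist":[0,0,0.1747]},{"gripper":85,"travel":[-13.4,-18.5,-0.4],"twist":[0,0,0.1747]},{"gripper":85,"travel":[-13.4,-18.5,-0.4],"twist":[0,0,0.1747]},{"gripper":85,"travel":[0,0,0],"twist":[0,0,0]},{"gripper":85,"travel":[0,0,0],"twist":[0,0,0]}]'
python3 - <<'E'
from h import *
st();save('wrist','w5.png',None,1.4)
import pickle;pickle.dump(cal('wrist'),open('w5.pkl','wb'))
plan([.6255,.1705,.16],tool(93.6,0))
E
```

```text
time: 16.23
ee_pos: [0.6045, 0.1689, 0.1603]
tcp_rot: [-180.0, -0.2, -176.3]
wrist_force: [-0.4, 0.5, 0.1]
opening: 0.0854
grasp_force: 0.0
{'time': np.float64(16.225), 'q': array([1.56075e+01, 1.51046e+01, 1.37668e+01, 8.88344e+01, 9.90000e-03,
       1.18598e+01]), 'ee_pos': array([0.6045, 0.1689, 0.1603]), 'tcp_rot': array([-1.799743e+02, -1.705000e-01, -1.762524e+02]), 'wrist_force': array([-0.3774,  0.4762,  0.0739]), 'opening': np.float64(0.0854), 'grasp_force': np.float64(0.0)}
n 1 travel [-21.   -0.    0.6] twist [-0.0003 -0.0024  0.0026]
```

View pics/w5.png

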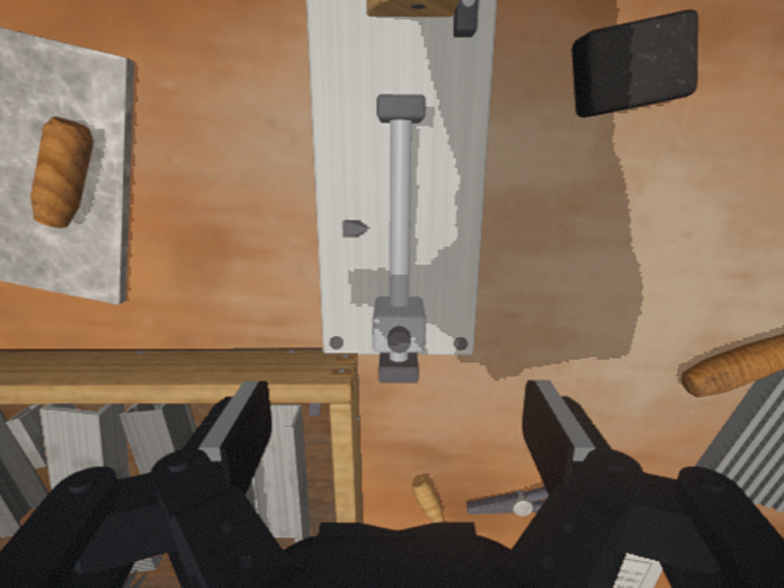

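The view shows the pointer's tip at (368,229), the screw's centre at (398,340), the collar's top face from (374,308) to (425,352), and the tray's corner post at (357,350).

```bash
python3 - <<'E'
from h import *
import pickle;c=pickle.load(open('w5.pkl','rb'))
P=lambda u,v,z:pix2('wrist',u/1.4,v/1.4,z,c)
def J(p):d=p-SEAT;return [round(float(d@JX)*1e3,1),round(float(d@JY)*1e3,1)]
for n,a in dict(tip=(368,229,.019),tipmid=(345,229,.019),screw=(398,340,.072),screwlow=(398,340,.067),nearL=(374,308,.062),nearR=(425,308,.062),farL=(373,352,.062),post=(400,108,.052),tray3=(357,350,.03),tray6=(357,350,.06),baseL=(323,352,.01),traybot=(350,405,.05)).items():print(n,J(P(*a)),P(*a).round(4))
E
```

```text
tip [156.1, -47.6] [0.5757 0.1487 0.019 ]
tipmid [156.2, -62.4] [0.5766 0.1338 0.019 ]
screw [210.7, -28.1] [0.6289 0.1715 0.072 ]
screwlow [212.9, -28.1] [0.6311 0.1716 0.067 ]
nearL [194.9, -42.1] [0.614  0.1565 0.062 ]
nearR [194.8, -12.4] [0.6121 0.1861 0.062 ]
farL [223.0, -43.0] [0.6421 0.1573 0.062 ]
post [86.7, -27.6] [0.5051 0.1643 0.052 ]
tray3 [236.8, -55.7] [0.6566 0.1455 0.03  ]
tray6 [222.7, -52.8] [0.6424 0.1475 0.06  ]
baseL [247.8, -82.5] [0.6694 0.1195 0.01  ]
traybot [267.1, -59.3] [0.6871 0.1438 0.05  ]
```

```bash
python3 - <<'E'
from h import *
plan(jp(.209,-.028,.030),tool(93.54,0),4)
E
```

```text
n 4 travel [-5.8  0.2 32.7] twist [-0.0001 -0.0006  0.0009]
```

```bash
python3 -m crank '[{"gripper":62,"travel":[-14,0.2,10],"twist":[0,-0.001,0.002]},{"gripper":62,"travel":[-9.2,0.2,30],"twist":[0,-0.001,0.002]},{"gripper":62,"travel":[0,0.2,45],"twist":[0,0,0]},{"gripper":62,"travel":[0,0.2,45],"twist":[0,0,0]},{"gripper":62,"travel":[0,0,0],"twist":[0,0,0]},{"gripper":40,"travel":[0,0,0],"twist":[0,0,0]},{"gripper":33,"travel":[0,0,0],"twist":[0,0,0]},{"gripper":25,"travel":[0,0,0],"twist":[0,0,0]},{"gripper":25,"travel":[0,0,0],"twist":[0,0,0]},{"gripper":25,"travel":[0,0,0],"twist":[0,0,0]}]' 30
python3 - <<'E'
from h import *
st();o=bot.get_obs();d=o['ee_pos']-SEAT;print(d@JX,d@JY)
E
```

```text
time: 17.52
ee_pos: [0.6298, 0.1718, 0.034]
tcp_rot: [179.9, 0.3, -176.6]
wrist_force: [0.3, 1.8, 6.0]
opening: 0.0317
grasp_force: 30.9
{'time': np.float64(17.525), 'q': array([1.52517e+01, 1.93070e+01, 5.01010e+00, 7.54051e+01, 9.10000e-03,
       1.18617e+01]), 'ee_pos': array([0.6298, 0.1718, 0.034 ]), 'tcp_rot': array([ 179.9299,    0.2898, -176.6101]), 'wrist_force': array([0.3488, 1.7752, 5.9851]), 'opening': np.float64(0.0317), 'grasp_force': np.float64(30.8926)}
0.21155834657855538 -0.02785257245607533
```

```bash
python3 -m crank '[{"gripper":25,"travel":[4,0,0],"twist":[0,0,0]},{"gripper":25,"travel":[8,0,0],"twist":[0,0,0]},{"gripper":25,"travel":[10,0,0],"twist":[0,0,0]},{"gripper":25,"travel":[10,0,0],"twist":[0,0,0]},{"gripper":25,"travel":[10,0,0],"twist":[0,0,0]},{"gripper":25,"travel":[7,0,0],"twist":[0,0,0]},{"gripper":25,"travel":[3.5,0,0],"twist":[0,0,0]},{"gripper":25,"travel":[1,0,0],"twist":[0,0,0]},{"gripper":25,"travel":[0,0,0],"twist":[0,0,0]},{"gripper":25,"travel":[0,0,0],"twist":[0,0,0]}]'
python3 - <<'E'
from h import *
st();o=bot.get_obs();d=o['ee_pos']-SEAT;print(d@JX,d@JY)
im=bot.camera('wrist')[:,:,::-1]
import pickle;pickle.dump(cal('wrist'),open('w6.pkl','wb'))
cv2.imwrite('pics/w6.png',im)
s=bot.camera('scene')[:,:,::-1];cv2.imwrite('pics/s6.png',s)
E
```

```text
time: 18.77
ee_pos: [0.5765, 0.1687, 0.034]
tcp_rot: [179.9, 0.3, -176.6]
wrist_force: [0.2, 2.3, 6.5]
opening: 0.0315
grasp_force: 30.9
{'time': np.float64(18.775), 'q': array([ 1.63015e+01,  1.22861e+01, -3.58630e+00,  7.38057e+01,
        8.30000e-03,  1.29160e+01]), 'ee_pos': array([0.5765, 0.1687, 0.034 ]), 'tcp_rot': array([ 179.92  ,    0.3119, -176.6147]), 'wrist_force': array([0.1738, 2.3325, 6.4542]), 'opening': np.float64(0.0315), 'grasp_force': np.float64(30.8519)}
0.15823207698832314 -0.027672188321411106
```

```bash
python3 -m crank '[{"gripper":36,"travel":[0,0,0],"twist":[0,0,0]},{"gripper":50,"travel":[0,0,0],"twist":[0,0,0]},{"gripper":62,"travel":[0,0,0],"twist":[0,0,0]},{"gripper":62,"travel":[0,0,0],"twist":[0,0,0]},{"gripper":62,"travel":[0,0,-45],"twist":[0,0,0]},{"gripper":62,"travel":[0,0,-45],"twist":[0,0,0]},{"gripper":62,"travel":[0,0,-20],"twist":[0,0,0]}]'
python3 - <<'E'
from h import *
plan(jp(.1565,-.028,.15),tool(183.54,0))
E
```

```text
time: 19.75
ee_pos: [0.5757, 0.1681, 0.1443]
tcp_rot: [180.0, 0.2, -176.6]
wrist_force: [0.6, -0.1, 0.9]
opening: 0.062
grasp_force: 0.0
n 9 travel [ 0.1  0.1 -0.6] twist [-0.0003  0.0004 -0.1749]
```

```bash
python3 -m crank '[{"gripper":62,"travel":[0,0,-0.6],"twist":[0,0,-0.175]},{"gripper":62,"travel":[0,0,-0.6],"twist":[0,0,-0.175]},{"gripper":62,"travel":[0,0,-0.6],"twist":[0,0,-0.175]},{"gripper":62,"travel":[0,0,-0.6],"twist":[0,0,-0.175]},{"gripper":62,"travel":[0,0,-0.6],"twist":[0,0,-0.175]},{"gripper":62,"travel":[0,0,-0.6],"twist":[0,0,-0.175]},{"gripper":62,"travel":[0,0,-0.6],"twist":[0,0,-0.175]},{"gripper":62,"travel":[0,0,-0.6],"twist":[0,0,-0.175]},{"gripper":62,"travel":[0,0,-0.6],"twist":[0,0,-0.175]},{"gripper":62,"travel":[0,0,0],"twist":[0,0,0]},{"gripper":62,"travel":[0,0,0],"twist":[0,0,0]}]'
python3 - <<'E'
from h import *
save('wrist','w7.png',(180,90,380,240),4)
import pickle;pickle.dump(cal('wrist'),open('w7.pkl','wb'))
E
```

```text
time: 21.12
ee_pos: [0.5748, 0.1679, 0.1466]
tcp_rot: [-180.0, -0.0, -86.6]
wrist_force: [-0.3, 0.2, -0.3]
opening: 0.0615
grasp_force: 0.0
```

View pics/w7.png

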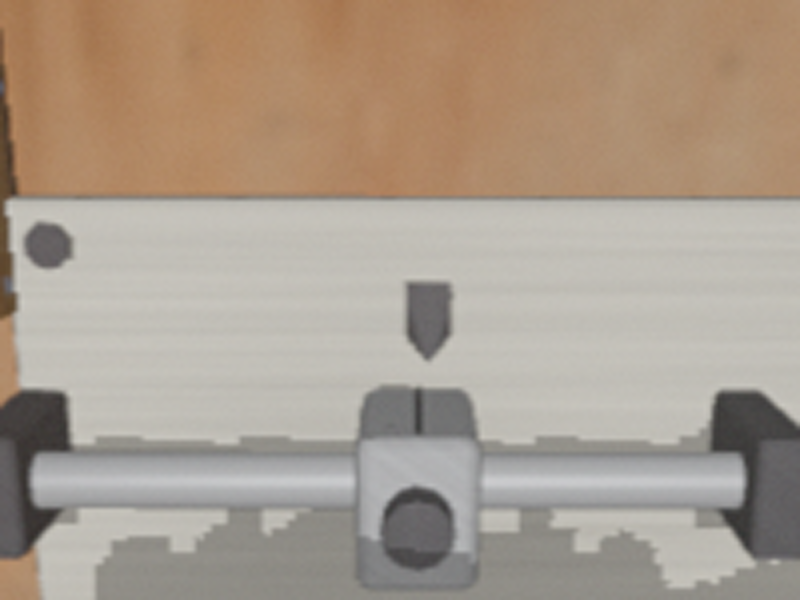

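The line is at column 418 (rows 388–432) and the tip at column 429. The collar is 111 px wide for 24 mm, so it needs about 2.4 mm more towards -x.

```bash
python3 - <<'E'
from h import *
import pickle;c=pickle.load(open('w7.pkl','rb'))
P=lambda u,v,z:pix2('wrist',180+(u+.5)/4-.5,90+(v+.5)/4-.5,z,c)
def J(p):d=p-SEAT;return [round(float(d@JX)*1e3,1),round(float(d@JY)*1e3,1)]
for n,a in dict(tip=(429,358,.019),line=(418,389,.020),lineT=(418,434,.062),L=(362,410,.035),R=(476,410,.035)).items():print(n,J(P(*a)))
plan(jp(.1565,-.028,.15),tool(93.54,0))
E
```

```text
tip [155.8, -49.6]
line [158.3, -42.9]
lineT [158.4, -44.6]
L [170.0, -42.1]
R [146.2, -42.1]
n 9 travel [-0.   0.  -0.4] twist [-1.000e-04  1.000e-04  1.743e-01]
```

```bash
python3 -m crank '[{"gripper":62,"travel":[0,0,0],"twist":[0,0,0.1743]},{"gripper":62,"travel":[0,0,0],"twist":[0,0,0.1743]},{"gripper":62,"travel":[0,0,0],"twist":[0,0,0.1743]},{"gripper":62,"travel":[0,0,0],"twist":[0,0,0.1743]},{"gripper":62,"travel":[0,0,0],"twist":[0,0,0.1743]},{"gripper":62,"travel":[0,0,0],"twist":[0,0,0.1743]},{"gripper":62,"travel":[0,0,0],"twist":[0,0,0.1743]},{"gripper":62,"travel":[0,0,0],"twist":[0,0,0.1743]},{"gripper":62,"travel":[0,0,0],"twist":[0,0,0.1743]},{"gripper":62,"travel":[0,0,0],"twist":[0,0,0]},{"gripper":62,"travel":[0,0,0],"twist":[0,0,0]}]'
python3 - <<'E'
from h import *
plan(jp(.1575,-.028,.032),tool(93.54,0),3)
E
```

```text
time: 22.55
ee_pos: [0.5749, 0.1679, 0.1467]
tcp_rot: [-180.0, 0.1, -176.1]
wrist_force: [-0.2, 0.6, 0.8]
opening: 0.0623
grasp_force: 0.0
n 3 travel [-0.3  0.1 38.2] twist [-0.0001  0.0003  0.0021]
```

```bash
python3 -m crank '[{"gripper":62,"travel":[0,0,38],"twist":[0,0,0.002]},{"gripper":62,"travel":[0,0,38],"twist":[0,0,0.002]},{"gripper":62,"travel":[0,0,37],"twist":[0,0,0.002]},{"gripper":62,"travel":[0,0,0],"twist":[0,0,0]},{"gripper":40,"travel":[0,0,0],"twist":[0,0,0]},{"gripper":33,"travel":[0,0,0],"twist":[0,0,0]},{"gripper":25,"travel":[0,0,0],"twist":[0,0,0]},{"gripper":25,"travel":[0,0,0],"twist":[0,0,0]},{"gripper":25,"travel":[0,0,0],"twist":[0,0,0]}]' 30
python3 -m crank '[{"gripper":25,"travel":[1,0,0],"twist":[0,0,0]},{"gripper":25,"travel":[1,0,0],"twist":[0,0,0]},{"gripper":25,"travel":[0.5,0,0],"twist":[0,0,0]},{"gripper":25,"travel":[0,0,0],"twist":[0,0,0]},{"gripper":25,"travel":[0,0,0],"twist":[0,0,0]}]'
```

```text
time: 23.68
ee_pos: [0.5761, 0.1686, 0.036]
tcp_rot: [179.9, 0.2, -176.6]
wrist_force: [-0.1, 2.1, 5.8]
opening: 0.0313
grasp_force: 31.7
time: 24.3
ee_pos: [0.574, 0.1685, 0.036]
tcp_rot: [179.9, 0.3, -176.6]
wrist_force: [1.5, 2.8, 5.7]
opening: 0.0315
grasp_force: 31.5
```

```bash
python3 -m crank '[{"gripper":25,"travel":[0.4,0,0],"twist":[0,0,0]},{"gripper":25,"travel":[0,0,0],"twist":[0,0,0]},{"gripper":25,"travel":[0,0,0],"twist":[0,0,0]},{"gripper":36,"travel":[0,0,0],"twist":[0,0,0]},{"gripper":50,"travel":[0,0,0],"twist":[0,0,0]},{"gripper":62,"travel":[0,0,0],"twist":[0,0,0]},{"gripper":62,"travel":[0,0,0],"twist":[0,0,0]},{"gripper":62,"travel":[0,0,-45],"twist":[0,0,0]},{"gripper":62,"travel":[0,0,-45],"twist":[0,0,0]},{"gripper":62,"travel":[0,0,-25],"twist":[0,0,0]}]'
python3 -m crank '[{"gripper":62,"travel":[0,0,0],"twist":[0,0,-0.175]},{"gripper":62,"travel":[0,0,0],"twist":[0,0,-0.175]},{"gripper":62,"travel":[0,0,0],"twist":[0,0,-0.175]},{"gripper":62,"travel":[0,0,0],"twist":[0,0,-0.175]},{"gripper":62,"travel":[0,0,0],"twist":[0,0,-0.175]},{"gripper":62,"travel":[0,0,0],"twist":[0,0,-0.175]},{"gripper":62,"travel":[0,0,0],"twist":[0,0,-0.175]},{"gripper":62,"travel":[0,0,0],"twist":[0,0,-0.175]},{"gripper":62,"travel":[0,0,0],"twist":[0,0,-0.175]},{"gripper":62,"travel":[0,0,0],"twist":[0,0,0]},{"gripper":62,"travel":[0,0,0],"twist":[0,0,0]}]'
python3 - <<'E'
from h import *
a=bot.camera('wrist')[:,:,::-1];
A=cv2.resize(a[90:240,180:380],None,fx=3.5,fy=3.5,interpolation=cv2.INTER_CUBIC)
cv2.imwrite('pics/w8.png',A)
E
```

```text
time: 25.55
ee_pos: [0.5726, 0.1678, 0.1514]
tcp_rot: [180.0, 0.2, -176.6]
wrist_force: [0.0, 0.4, 0.3]
opening: 0.062
grasp_force: 0.0
time: 26.92
ee_pos: [0.572, 0.1677, 0.1487]
tcp_rot: [-180.0, -0.0, -86.6]
wrist_force: [-0.5, -0.1, 0.1]
opening: 0.062
grasp_force: 0.0
```

View pics/w8.png

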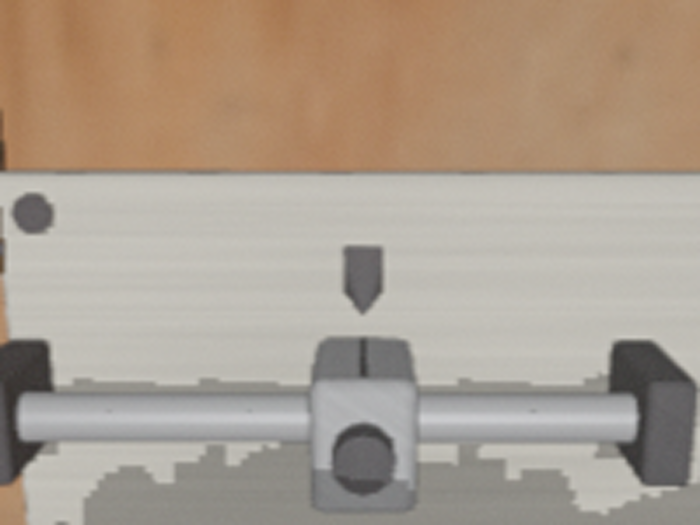

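The picture shows the line (column 363) level with the tip (column 363). The gripper is clear and touching nothing, so I'm handing in.

```bash
python3 -c "
from workcell import bot
print(bot.job_done())"
```

```text
the job is handed in; nothing more can be done
None
```

The job is handed in: the former is flat on the base, against the fence and centred on it, the collar's line is level with the pointer's tip, and I did not touch the bottle, file handle or packer; it took about 27 s of the 64 s allowed, and no verdict came back.

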